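Put the notebook on edge in the bench organizer and seat the timer in its pocket

ROBOT

A 6-joint arm with a two-finger parallel gripper is mounted at the origin on a cart in front of the work surface, level with it; the furniture and walls round the work are solid. World frame = base frame: x ahead of the robot, y to its left, z up, the work surface at z = 0. Lengths are in m, angles in degrees, forces in N, time in s.
With the tool pointing down it reaches from about 0.375 to 0.75 m from the base axis. Payload 9 kg.
Tool frame: the origin (TCP) lies where the fingers leave the gripper's body, on its centre line; the fingertips stand 73 mm ahead of it and the grasp point (between the pads) lies 54 mm ahead of it (robot.tip_reach is the distance from the TCP to the fingertips, in m); z points along the fingers, y is the line along which they close (so a half turn about z gives the same grasp; the last joint's range is limited). The gripper opens to 85 mm and grips with 20 to 120 N. Pads are 22 mm wide; open, the fingers measure 114 mm over their backs; the gripper's body (76 mm by 85 mm) begins 54 mm behind the grasp point. The pads swing forward as they close: fully open they stand 13 mm farther back than shut.
Start: joints at [-78.192, 5.964, 5.575, 89.605, 0, 77.527], TCP at [0.247, -0.547, 0.304] pointing down, gripper open.
Joint ranges: [-171.21, 171.21], [-48.23, 106.86], [-62.78, 66.21], [-105.2, 120.99], [-86.42, 89.51], [-180, 180]. Speed limits (degrees/s): [127.2, 127.2, 147.25, 180, 180, 180].

INTERFACE

Orientations are given as [roll, pitch, yaw] about the fixed x, y, z axes, in that order (R = Rz(yaw) Ry(pitch) Rx(roll)).
In Python, from plant import robot gives the robot as it stands. Calls block until the motion is done:
- robot.move_pose(position, orientation): joint-space move of the TCP to a pose.
- robot.line_to(position, vel=0.15, rotation=None, guard=None): straight line of the TCP; rotation=None keeps the orientation; vel is the mean speed in m/s. With guard (N) it stops when the force on the tool has changed by that much, and returns True; else False.
- robot.goto_joints(angles): joint-space move.
- robot.set_gripper(opening): finger opening in m; the grip force is fixed at half the most; returns when the fingers have stopped.
- robot.pause(seconds).
- robot.ik(position, orientation): joint angles nearest the present ones, or None.
- robot.observe(): the state.
- robot.grab_frame(name): name is "scene" or "top" or "wrist"; returns the picture (480x640x3 uint8, blue, green, red); there is no depth.
- robot.get_calibration(name): a dict with "vertical_fov" (degrees; the focal length in pixels is half the picture's height over the tangent of half this angle, whatever the lens; pixels are square), "cx", "cy" (the principal point, pixels), "rvec" (rotation vector, rad) and "tvec" (3), from world to camera coordinates, as OpenCV has them. Camera axes: x right, y down, z forward; pixel columns grow to the right and rows downward; lengths in m; the calibration is good to about 2 mm. A picture is of the moment at which its call begins: read the wrist's pose just before it. get_calibration takes no time and is no camera call; for the wrist camera it gives the pose at the moment of the call.
A pose or a line that the arm cannot do raises robot.IKError and nothing moves.
- robot.job_done(): hands the job in; it is judged then, once.
The state is a dict: "time": time; "q": joint angles; "qvel": joint speeds; "joint_torque": joint torques, N m; "tool_pos": TCP position; "tcp_rot": TCP orientation; "ft_force": force on the tool from outside, world axes, zero at the start; "torque": the same for the moment, N m; "gripper_width": finger opening in m; "gripper_force": force on a finger pad.
Only numpy, scipy, OpenCV 4.12 (cv2) and the standard library are available. Lean on these libraries where they do the work, as an engineer would, in place of code of your own. Each camera call takes 0.05 s, during which the arm holds its last target. There are 200 camera calls.

TASK

Tidy up after counting: stand the green notebook from the sloping metal rest upright on its short edge in the empty slot of the grey bench organizer, right down on the slot's floor. Lay the bench timer display up, flat and square in the organizer's low-walled pocket, its longer sides along the notched walls. Leave the tissue pack, tally counter, eraser and pin box where they are.

Things in the scene. Friction and masses are not known exactly. Their poses are not given: they have to be found in the camera images.
- organizer: Grey plastic bench organizer, fixed; origin on the worktop. Base 88 (x) x 245 (y) x 8 mm. At +y three dividers (6 mm thick, y = -13 to +113 mm, tops 73 mm above the worktop) at x = -25, 0, +25 mm form two slots 19 mm wide along y, floors 8 mm up, end lips 22 mm up. Front (-x, robot side) slot empty; rear one holds the tissue pack. Timer pocket at -y.
- free_slot (a point): Middle of the floor of the empty slot (organizer frame: -12.5, 50, 8 mm). Axes as the organizer: x across the slot (19 mm wide), y along it (126 mm long), z up.
- pocket (a point): Middle of the floor of the timer pocket (organizer frame: 0, -83, 8 mm). Pocket 67 mm (x) x 71 mm (y), walls 5 mm thick and 8 mm high above this floor; the walls at -x and +x have a notch 35 mm wide in their middle for fingers, the walls at -y and +y are whole. Axes as the organizer.
- book_rest: Sheet aluminium book rest, fixed, origin on the worktop, set sideways on the bench. Its face slopes 50 degrees from level and rises toward the rest's own -x (roughly world -y, the robot's right); 100 mm wide (y), 86 mm long up the slope, 4 mm thick, with an 18 mm lip at its low +x end; base plate 130 x 100 x 4 mm.
- rest_foot (a point): Corner between slope and lip, middle of the width, in the rest's frame (50, 0, 12 mm). The notebook's lower short edge sits here; axes as the rest.
- book: Green hardcover notebook 148 (its x) x 105 (y) x 13 mm thick (z), 0.1 to 0.2 kg; origin at the centre of its underside, z out of the cover. Starts on the sloping rest with its +x end uppermost; its top 62 mm stands free beyond the slope, so it can be pinched there across its thickness.
- book_mid (a point): Centre of the notebook's volume (6.5 mm above its origin along its z); axes as the notebook.
- timer: White bench timer with a display and three buttons, 62 mm (x) x 66 mm (y) x 19 mm high with the buttons (case 16 mm); origin at the centre of its underside, z up out of the display. Lies on the worktop at the start.
- tissue_pack: Pale pack of lens tissue, about 118 x 76 x 15 mm (solid part 102 x 76 x 12), standing on its long edge in the rear slot, top 84 mm above the worktop. Origin on its rear broad face, half way up. To be left alone.
- counter: Grey round hand tally counter, 53 x 53 x 18 mm, on the worktop; origin under its middle. To be left alone.
- rubber: Eraser, 19 x 42 x 12 mm, on the worktop; origin under its middle. To be left alone.
- pins: Round pin box, 52 mm across, 20 mm high, on the worktop; origin under its middle. To be left alone.
Not all that is in view belongs to the job. What is shaped like the timer but purple is not meant.

How it is judged (in metres and radians):
At the end, for the whole second after the job is handed in: Notebook at rest on a short edge on the front slot's floor: centre within 8 mm across, 18 mm along the slot, upright within 0.15 rad. Timer at rest display up on the pocket floor: within 6 mm of its middle, 3 mm of the floor, 0.06 rad level, 0.10 rad square. Others moved under 30 mm throughout (x of book_mid in the frame of free_slot between -0.008 and 0.008 m and y of book_mid in the frame of free_slot between -0.018 and 0.018 m and z of book_mid in the frame of free_slot between 0.066 and 0.08 m and angle between the x axis of book and the z axis of organizer, either way round below 0.15 rad and angle between the z axis of book and the x axis of organizer, either way round below 0.15 rad and linear speed of each of book, timer below 0.02 m/s and horizontal distance between timer and pocket below 0.006 m and z of timer in the frame of pocket between -0.003 and 0.003 m and angle between timer's own z axis and vertical below 0.06 rad and angle between the x axis of timer and the x axis of organizer, either way round below 0.1 rad); the robot touches nothing.
It fails at once if the lens tissue pack is moved more than 30 mm (distance of tissue_pack from where it was at the start of the episode above 0.03 m).
It fails at once if the tally counter is moved more than 30 mm (distance of counter from where it was at the start of the episode above 0.03 m).
It fails at once if the eraser is moved more than 30 mm (distance of rubber from where it was at the start of the episode above 0.03 m).
It fails at once if the pin box is moved more than 30 mm (distance of pins from where it was at the start of the episode above 0.03 m).
It also fails if it takes over 54 s, if anything falls off the work surface, if the arm or the gripper's body presses on something with over 40 N, if the wrist force passes 120 N, or if a joint passes its speed limit or range.

## Working session

There is one attempt and no reset: what is moved stays moved. The work goes in short steps, each a Python script; the robot and the scene stay as the last script left them, time stands still between calls to the robot, and variables do not carry over. Pictures are saved under pics/ and viewed, at most 13 in all, crops included, and the job is handed in when it is done.

```bash
ls; mkdir -p pics; python3 - <<'E'
from plant import robot
import cv2
for n in("scene","top"):
    cv2.imwrite(f"pics/{n}0.png",robot.grab_frame(n)); print(n,robot.get_calibration(n))
print(robot.get_calibration("wrist"));print(robot.observe()["tcp_rot"])
E
```

```text
pics
scene {'vertical_fov': 50.411569645872575, 'cx': 326.52835436291866, 'cy': 248.08594405230556, 'rvec': array([ 2.54928927,  0.1172467 , -0.04985648]), 'tvec': array([-0.475067  , -0.00517342,  1.10060975])}
top {'vertical_fov': 43.689861862479205, 'cx': 315.28044312016647, 'cy': 237.23827592152654, 'rvec': array([ 2.1845647 , -2.18433526,  0.12750124]), 'tvec': array([-0.03087424,  0.49336794,  1.17938239])}
{'vertical_fov': 70.90139719224156, 'cx': 325.02223630758664, 'cy': 237.87087091532888, 'rvec': array([-2.43170998,  1.56958039,  0.22522944]), 'tvec': array([-0.59963424, -0.03684851,  0.37821267])}
[-1.79936684e+02 -1.44449883e-02  2.42823682e+01]
```

View pics/scene0.png

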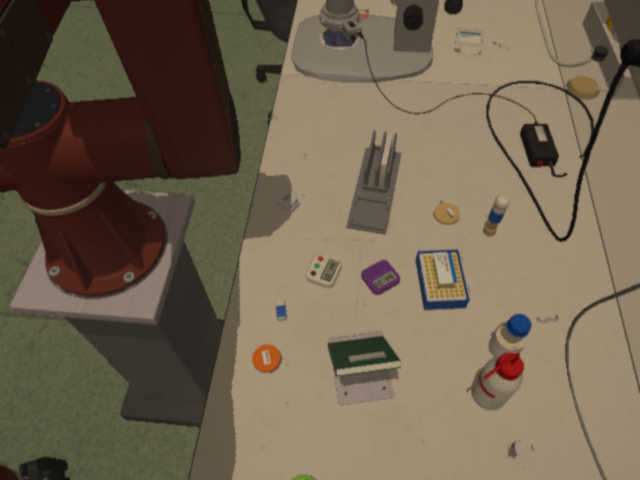

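View pics/top0.png

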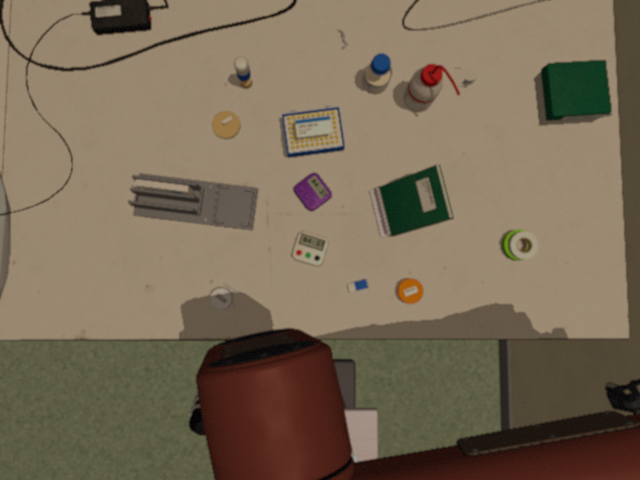

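The scene view shows the organizer at about (375,190), the white timer at (324,270) and the notebook on its rest at (363,355). The top view has them at (195,203), (310,249) and (412,200). The purple decoy is at (312,191).

```bash
cat > h.py <<'E'
from plant import robot
import cv2, numpy as np
from scipy.spatial.transform import Rotation as Ro
def cam(c):
    f=240/np.tan(np.radians(c["vertical_fov"]/2)); R=cv2.Rodrigues(np.array(c["rvec"]))[0]
    return f,R,-R.T@np.array(c["tvec"])
def ray(c,p):
    f,R,C=cam(c); d=R.T@np.array([(p[0]-c["cx"])/f,(p[1]-c["cy"])/f,1]); return C,d/np.linalg.norm(d)
def onz(c,p,z):
    C,d=ray(c,p); return C+d*(z-C[2])/d[2]
def tri(obs):  # [(calib,pixel),...] -> least-squares point, rms miss of the rays
    A=np.zeros((3,3));b=np.zeros(3);L=[ray(c,p) for c,p in obs]
    for C,d in L: M=np.eye(3)-np.outer(d,d);A+=M;b+=M@C
    X=np.linalg.solve(A,b)
    return X,np.sqrt(np.mean([np.sum(((np.eye(3)-np.outer(d,d))@(X-C))**2) for C,d in L]))
def proj(c,X):
    f,R,C=cam(c); v=R@(np.array(X)-C); return np.array([c["cx"]+f*v[0]/v[2],c["cy"]+f*v[1]/v[2]])
E
python3 - <<'E'
from h import *
np.set_printoptions(precision=4,suppress=True)
t=robot.get_calibration("top");s=robot.get_calibration("scene")
for n,p,z in [("timer",(310,249),.016),("orgL",(133,203),.01),("orgR",(256,207),.01),("bookmid",(412,200),.06),("purple",(312,191),.016),("rub",(358,286),.01),("pins",(410,291),.02),("counter",(227,124),.018)]: print(n,onz(t,p,z))
print("timer scene",onz(s,(324,270),.016))
w=robot.get_calibration("wrist");f,R,C=cam(w);o=robot.observe();T=Ro.from_euler('xyz',o["tcp_rot"],degrees=True).as_matrix()
print("cam in tcp",T.T@(C-o["tool_pos"]));print(T.T@R.T)
for p in [(.52,-.05,.33),(.52,.12,.33),(.52,-.2,.36)]:
    for yaw in(0,90,-90,180): print(p,yaw,robot.ik(p,[180,0,yaw]))
E
```

```text
timer [ 0.4702 -0.0203  0.016 ]
orgL [0.5639 0.3386 0.01  ]
orgR [0.5563 0.0896 0.01  ]
bookmid [ 0.5637 -0.2203  0.06  ]
purple [ 0.5886 -0.0244  0.016 ]
rub [ 0.3958 -0.1173  0.01  ]
pins [ 0.3856 -0.2208  0.02  ]
counter [0.7265 0.1496 0.018 ]
timer scene [ 0.475  -0.0291  0.016 ]
cam in tcp [ 0.0711 -0.0001 -0.0699]
[[ 0.0006 -0.9597 -0.2809]
 [ 1.      0.0003  0.0009]
 [-0.0007 -0.2809  0.9597]]
(0.52, -0.05, 0.33) 0 [-19.8566  -7.1631  -4.7507  92.4124   0.     160.1434]
(0.52, -0.05, 0.33) 90 [-19.8566  -7.1631  -4.7507  92.4124   0.      70.1434]
(0.52, -0.05, 0.33) -90 [ -19.8566   -7.1631   -4.7507   92.4124    0.     -109.8566]
(0.52, -0.05, 0.33) 180 [-19.8566  -7.1631  -4.7507  92.4124   0.     -19.8566]
(0.52, 0.12, 0.33) 0 [ -1.0601  -5.202   -2.9196  92.2825   0.     178.9399]
(0.52, 0.12, 0.33) 90 [-1.0601 -5.202  -2.9196 92.2825  0.     88.9399]
(0.52, 0.12, 0.33) -90 [ -1.0601  -5.202   -2.9196  92.2825   0.     -91.0601]
(0.52, 0.12, 0.33) 180 [-1.0601 -5.202  -2.9196 92.2825  0.     -1.0601]
(0.52, -0.2, 0.36) 0 [-34.4888  -0.3615   4.9228  95.2843   0.     145.5112]
(0.52, -0.2, 0.36) 90 [-34.4888  -0.3615   4.9228  95.2843   0.      55.5112]
(0.52, -0.2, 0.36) -90 [ -34.4888   -0.3615    4.9228   95.2843    0.     -124.4888]
(0.52, -0.2, 0.36) 180 [-34.4888  -0.3615   4.9228  95.2843   0.     -34.4888]
```

```bash
python3 - <<'E'
from h import *
import json
for n,p in [("A",(.53,-.16,.33)),("B",(.53,0.03,.33)),("C",(.55,.2,.33))]:
    robot.move_pose(p,[180,0,180])
    c=robot.get_calibration("wrist"); cv2.imwrite(f"pics/w{n}.png",robot.grab_frame("wrist"))
    json.dump({k:np.array(v).tolist() for k,v in c.items()},open(f"w{n}.json","w"))
for n in("top","scene"):
    json.dump({k:np.array(v).tolist() for k,v in robot.get_calibration(n).items()},open(f"{n}.json","w"))
print(robot.observe()["time"])
E
```

```text
3.5
```

View pics/wA.png

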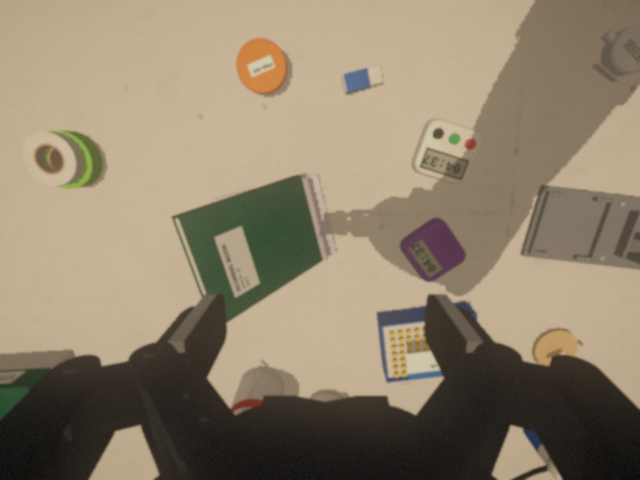

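View pics/wB.png

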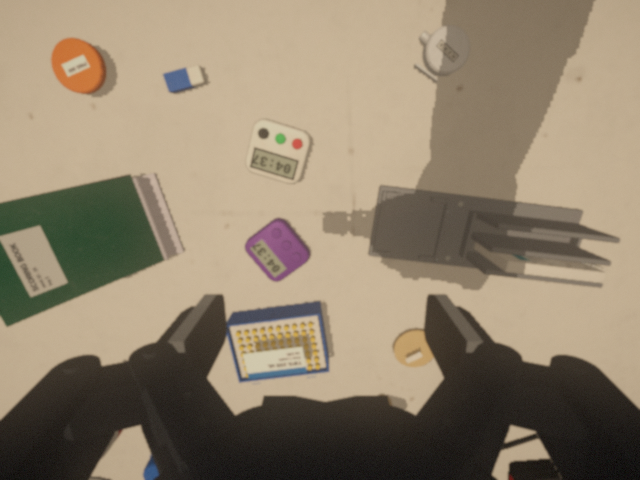

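View pics/wC.png

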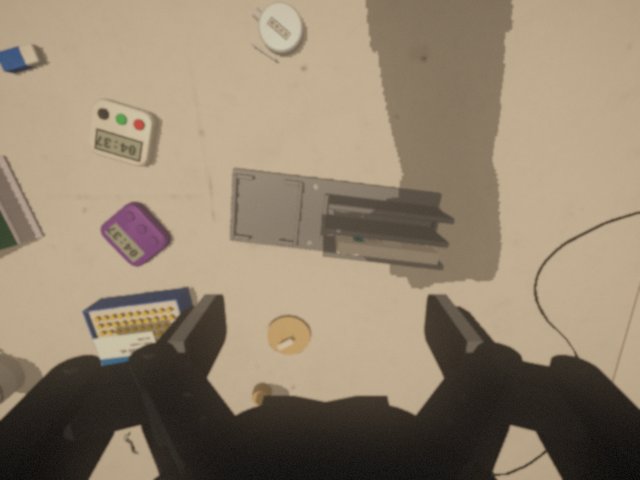

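Views A, B and C show these:
- **Notebook:** its face is in A, with corners at about (173,216), (228,320), (305,175) and (325,255).
- **Timer:** A (445,150), B (279,152) and C (124,132).
- **Organizer:** its pocket end is in B at (370–470, 186–260) and in C at (231–330, 168–250).

Next I'll take the colour contours, plus one enlarged crop of the organizer.

```bash
python3 - <<'E'
from h import *
import json
np.set_printoptions(precision=4,suppress=True)
def big(m,near):
    m=cv2.morphologyEx(m,cv2.MORPH_CLOSE,np.ones((5,5)))
    cs=cv2.findContours(m,cv2.RETR_EXTERNAL,cv2.CHAIN_APPROX_NONE)[0]
    cs=[c for c in cs if cv2.contourArea(c)>300]
    return min(cs,key=lambda c:np.hypot(*(np.mean(c[:,0],0)-near)))
for n,tn,bn in [("A",(445,150),(250,245)),("B",(279,152),None),("C",(124,132),None),("top",(310,249),(412,200)),("scene",(324,270),(365,355))]:
    im=cv2.imread(f"pics/{'w'+n if len(n)==1 else n+'0'}.png"); hsv=cv2.cvtColor(im,cv2.COLOR_BGR2HSV)
    c=json.load(open(f"{'w'+n if len(n)==1 else n}.json"))
    H,S,V=[hsv[...,i].astype(int) for i in range(3)]
    x,y=tn
    t=big(((S<40)&(V>125)).astype(np.uint8)*255,tn); r=cv2.minAreaRect(t)
    bp=cv2.boxPoints(r); P=np.array([onz(c,p,.013) for p in bp])
    print(n,"timer area",cv2.contourArea(t),np.array(r[0]),"box",bp.round(1).tolist());print("  ctr",P.mean(0),"sides",np.linalg.norm(P[1]-P[0]),np.linalg.norm(P[2]-P[1]),"dir01",np.degrees(np.arctan2(*(P[1]-P[0])[[1,0]])))
    if bn:
        b=big(((H>65)&(H<95)&(S>90)).astype(np.uint8)*255,bn)
        hull=cv2.convexHull(b); q=cv2.approxPolyDP(hull,0.03*cv2.arcLength(hull,True),True)[:,0]
        print("  book",cv2.contourArea(b),q.tolist())
B=cv2.imread("pics/wB.png")[172:292,364:624];C=cv2.imread("pics/wC.png")[155:275,215:475]
k=lambda a:cv2.resize(a,None,fx=2.5,fy=2.5,interpolation=cv2.INTER_CUBIC)
cv2.imwrite("pics/org.png",cv2.convertScaleAbs(np.vstack([k(C),k(B)]),alpha=1.7))
E
```

```text
Traceback (most recent call last):
ValueError: min() iterable argument is empty
```

```bash
python3 - <<'E'
from h import *
A=cv2.imread("pics/wA.png");h=cv2.cvtColor(A,cv2.COLOR_BGR2HSV)
for p in [(422,150),(463,160),(440,127),(400,100),(150,300),(410,190),(250,200),(460,185),(540,220)]: print(p,h[p[1],p[0]])
t=cv2.cvtColor(cv2.imread("pics/top0.png"),cv2.COLOR_BGR2HSV)
for p in [(299,247),(323,250),(270,250),(195,220),(400,200)]: print(p,t[p[1],p[0]])
B=cv2.imread("pics/wB.png")[172:292,364:624];C=cv2.imread("pics/wC.png")[155:275,215:475]
k=lambda a:cv2.resize(a,None,fx=2.5,fy=2.5,interpolation=cv2.INTER_CUBIC)
cv2.imwrite("pics/org.png",cv2.convertScaleAbs(np.vstack([k(C),k(B)]),alpha=1.7))
E
```

```text
(422, 150) [ 22  50 208]
(463, 160) [19 72 95]
(440, 127) [ 17  62 186]
(400, 100) [ 18  60 199]
(150, 300) [ 17  61 197]
(410, 190) [ 18  64 192]
(250, 200) [46 72 85]
(460, 185) [ 18  75 140]
(540, 220) [ 16  58 102]
(299, 247) [ 19  67 161]
(323, 250) [ 22  59 148]
(270, 250) [ 16  73 146]
(195, 220) [ 16  53 101]
(400, 200) [ 73 197  44]
```

View pics/org.png

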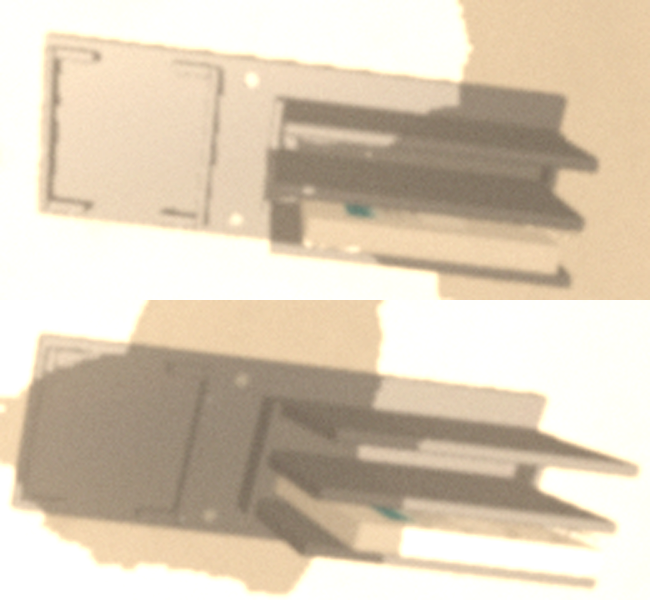

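The crop shows the organizer at 2.5x, with C above and B below. The base corners in C are at (48,35), (42,210) and (565,96). The divider top ends in C are at (597,163), (583,228) and (568,285). In B the matching points, from the top of that half, are (40,37), (15,205), (545,95) and (637,168), (615,228), (594,283).

```bash
cat > m.py <<'E'
from h import *
import json
np.set_printoptions(precision=4,suppress=True)
cal={n:json.load(open(f"{n}.json")) for n in("wA","wB","wC","top","scene")}
oC=np.array([(48,35),(42,210),(565,96),(597,163),(583,228),(568,285)])/2.5+(215,155)
oB=np.array([(40,37),(15,205),(545,95),(637,168),(615,228),(594,283)])/2.5+(364,172)
for a,b,z in zip(oC,oB,[.008]*3+[.073]*3): print("org",*tri([(cal["wC"],a),(cal["wB"],b)]),onz(cal["wC"],a,z)[:2],onz(cal["wB"],b,z)[:2])
for n,x,y in [("wA",445,150),("wB",279,152),("wC",124,132)]:
    im=cv2.imread(f"pics/{n}.png"); m=np.zeros(im.shape[:2],np.uint8)
    m[:]=cv2.GC_BGD; cv2.circle(m,(x,y),50,cv2.GC_PR_BGD,-1); cv2.circle(m,(x,y),33,cv2.GC_PR_FGD,-1); cv2.circle(m,(x,y),24,cv2.GC_FGD,-1)
    cv2.grabCut(im,m,None,np.zeros((1,65)),np.zeros((1,65)),5,cv2.GC_INIT_WITH_MASK)
    c=max(cv2.findContours(np.isin(m,(1,3)).astype(np.uint8),0,1)[0],key=cv2.contourArea)
    for z in (.008,.016):
        Q=np.array([onz(cal[n],p,z)[:2] for p in c[:,0]],np.float32); r=cv2.minAreaRect(Q*1000); print(n,"timer z",z,r)
    b=im.astype(int)
for n,x,y in [("wA",250,245),("wB",70,240),("top",412,200),("scene",365,355)]:
    im=cv2.imread(f"pics/{n+'0' if n[0]!='w' else n}.png"); i=im.astype(int)
    m=((i[...,1]-i[...,2]>8)).astype(np.uint8); m=cv2.morphologyEx(m,cv2.MORPH_CLOSE,np.ones((7,7)))
    lab=cv2.connectedComponents(m)[1]; w=lab==np.bincount(lab[y-25:y+25,x-25:x+25][m[y-25:y+25,x-25:x+25]>0]).argmax()
    c=max(cv2.findContours(w.astype(np.uint8),0,1)[0],key=cv2.contourArea); h=cv2.convexHull(c)
    print(n,"book",cv2.contourArea(c),cv2.approxPolyDP(h,.03*cv2.arcLength(h,True),True)[:,0].tolist())
E
python3 m.py
python3 - <<'E'
import cv2,numpy as np
A=cv2.imread("pics/wA.png")[160:330,160:350];T=cv2.imread("pics/top0.png")[155:245,360:465]
k=lambda a,f:cv2.resize(a,None,fx=f,fy=f,interpolation=cv2.INTER_CUBIC)
a=k(A,2);t=k(T,4);o=np.zeros((380,800,3),np.uint8);o[:340,:380]=a;o[:360,380:800]=t
cv2.imwrite("pics/book.png",cv2.convertScaleAbs(o,alpha=1.3))
E
```

```text
org [0.5122 0.0936 0.0024] 0.0002837193907847157 [0.5115 0.0951] [0.5118 0.0927]
org [0.5959 0.0848 0.004 ] 0.0002679533330117729 [0.595  0.0859] [0.5942 0.0842]
org [0.5398 0.3352 0.0048] 0.00010272854719765424 [0.5394 0.3341] [0.5391 0.3327]
org [0.5564 0.3278 0.0711] 0.00012018339652619886 [0.556 0.327] [0.5557 0.3261]
org [0.5829 0.3249 0.0714] 0.0007345934755724793 [0.5832 0.3243] [0.5815 0.3234]
org [0.6072 0.3206 0.073 ] 0.0008194188080322423 [0.608  0.3206] [0.6063 0.3204]
wA timer z 0.008 ((471.8023681640625, -27.28537368774414), (63.43169403076172, 60.263999938964844), 73.82145690917969)
wA timer z 0.016 ((471.5165710449219, -30.006011962890625), (62.13645935058594, 59.03346633911133), 73.82146453857422)
wB timer z 0.008 ((471.2197570800781, -21.815322875976562), (67.94493103027344, 56.89271545410156), 75.99701690673828)
wB timer z 0.016 ((470.95184326171875, -20.772743225097656), (66.55778503417969, 55.7312126159668), 75.99714660644531)
wC timer z 0.008 ((472.6689758300781, -20.477195739746094), (70.6598129272461, 62.16291427612305), 71.85464477539062)
wC timer z 0.016 ((472.7841796875, -15.988815307617188), (69.21653747558594, 60.893184661865234), 71.85481262207031)
wA book 11750.5 [[299, 180], [320, 259], [227, 319], [179, 216]]
wB book 12601.0 [[129, 179], [161, 259], [6, 324], [0, 204]]
top book 2983.0 [[435, 166], [448, 218], [392, 234], [380, 187]]
scene book 1431.5 [[398, 359], [335, 368], [330, 344], [381, 337]]
```

View pics/book.png

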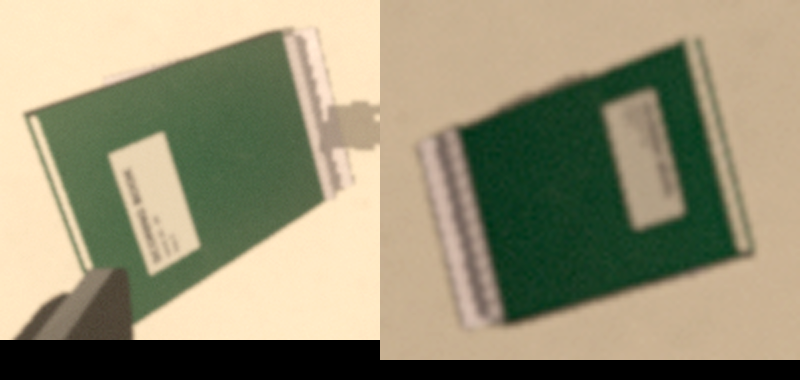

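The crop (A on the left, top view on the right) shows the front cover edge, the white page edge at the upper end, and the lip. In A the cover corners are about (180,216), (302,176) and (322,258). In the top view they are (436,165), (449,219), (392,235) and (380,186). I'll triangulate these and take a closer look at the timer.

```bash
cat > m2.py <<'E'
from h import *
import json
from scipy.optimize import least_squares
np.set_printoptions(precision=4,suppress=True)
cal={n:json.load(open(f"{n}.json")) for n in("wA","wB","wC","top","scene")}
A,B,C,T=[cal[k] for k in("wA","wB","wC","top")]
print("upper -x",tri([(A,(180,216)),(T,(449.5,218.8))]))
print("upper +x",tri([(B,(6,324)),(T,(436.3,165))]))
print("lower -x",tri([(A,(302.5,176.5)),(B,(129,178)),(T,(391.8,235.5))]))
print("lower +x",tri([(A,(322.5,258.5)),(B,(161,259)),(T,(380.5,186.3))]))
for n,p in [("black",[(438,133),(263,133),(103,113)]),("green",[(454,139),(281,139),(121,119)]),("red",[(471,144),(297,144),(139,125)])]: print(n,tri(list(zip((A,B,C),p))))
oC=np.array([(48,35),(42,210),(565,96),(597,163),(583,228),(568,285)])/2.5+(215,155)
oB=np.array([(40,37),(15,205),(545,95),(637,168),(615,228),(594,283)])/2.5+(364,172)
W=np.array([tri([(C,a),(B,b)])[0] for a,b in zip(oC,oB)])
L=np.array([(-44,-122.5),(44,-122.5),(-44,122.5),(-25,113),(0,113),(25,113)])/1000
f=lambda v:(L@np.array([[np.cos(v[2]),np.sin(v[2])],[-np.sin(v[2]),np.cos(v[2])]])+v[:2]-W[:,:2]).ravel()
s=least_squares(f,[.56,.2,-.1]);print("org",s.x,np.degrees(s.x[2]));print(s.fun.reshape(-1,2))
E
python3 m2.py; python3 - <<'E'
from h import *
import json
robot.move_pose((.4716,-.0225,.19),[180,0,73])
c=robot.get_calibration("wrist"); cv2.imwrite("pics/wD.png",robot.grab_frame("wrist"))
json.dump({k:np.array(v).tolist() for k,v in c.items()},open("wD.json","w"))
print(robot.observe()["time"])
E
```

```text
upper -x (array([ 0.5155, -0.2726,  0.1452]), np.float64(0.0005273959796213137))
upper +x (array([ 0.6164, -0.2527,  0.1358]), np.float64(0.0010085503866647302))
lower -x (array([ 0.4978, -0.1848,  0.0287]), np.float64(0.0012758641661014993))
lower +x (array([ 0.5952, -0.164 ,  0.0248]), np.float64(0.0016196041809172928))
black (array([ 0.4521, -0.0382,  0.0169]), np.float64(0.00018738157162099473))
green (array([ 0.4583, -0.0197,  0.0166]), np.float64(0.0005013438511093831))
red (array([ 0.4639, -0.0014,  0.0175]), np.float64(0.00029746072627646767))
org [ 0.5688  0.2111 -0.1178] -6.750761588270599
[[-0.0016  0.001 ]
 [ 0.0022 -0.0005]
 [-0.0003  0.0027]
 [ 0.0009 -0.0015]
 [-0.0009 -0.0016]
 [-0.0003 -0.0002]]
4.825
```

View pics/wD.png

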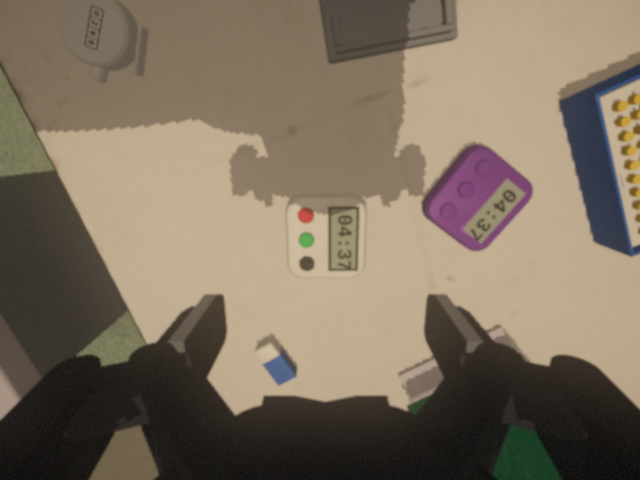

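View D shows the timer squarely in view, with edges at columns 287 and 366 and rows 195 and 277, so its centre is at (326,236). The buttons are in column 306.

```bash
python3 - <<'E'
from h import *
import json
np.set_printoptions(precision=4,suppress=True)
D=json.load(open("wD.json"));A,B,C=[json.load(open(f"w{k}.json")) for k in "ABC"]
for n,p in [("black",[(307,264),(438,133),(263,133),(103,113)]),("green",[(306.5,240),(454,139),(281,139),(121,119)]),("red",[(305.5,216),(471,144),(297,144),(139,125)])]: print(n,tri(list(zip((D,A,B,C),p))))
for z in(.010,.015):
    P=np.array([onz(D,p,z)[:2] for p in[(287,236),(366,236),(326.5,195),(326.5,277)]]); print(z,(P[0]+P[1])/2,(P[2]+P[3])/2,np.linalg.norm(P[1]-P[0]),np.linalg.norm(P[3]-P[2]))
for p,r in [((.4716,-.0225,.08),[180,0,73]),((.559,.129,.1),[180,0,83.25]),((.559,.129,.07),[180,0,83.25])]: print(robot.ik(p,r))
# book
from scipy.spatial.transform import Rotation as Ro
a=np.radians(-78.4); h=np.array([np.cos(a),np.sin(a),0]); bx=h*np.cos(np.radians(50))+[0,0,np.sin(np.radians(50))]
bz=-h*np.sin(np.radians(50))+[0,0,np.cos(np.radians(50))]
cen=np.array([.5563,-.2186,.080])-.0065*bz
g=cen+bx*(.074-.028); print("c,g",cen,g,bx,bz)
for s in(1,-1):
    z=-bx;y=s*bz;x=np.cross(y,z);e=Ro.from_matrix(np.c_[x,y,z]).as_euler('xyz',degrees=True)
    for d in(.0,.08): print(s,e,robot.ik(g-z*(.054+d),e))
th=np.radians(-6.75);R=np.array([[np.cos(th),-np.sin(th)],[np.sin(th),np.cos(th)]])
f=R@[-.0125,.05]+[.5688,.2111];print("slot",f,"pocket",R@[0,-.083]+[.5688,.2111])
for yaw in(83.25,-96.75):
  for z in(.18,.3): print(yaw,robot.ik((*f,z),[180,0,yaw]))
E
```

```text
black (array([ 0.4522, -0.0384,  0.0171]), np.float64(0.00038550281920276657))
green (array([ 0.4583, -0.0199,  0.017 ]), np.float64(0.0005608132516703206))
red (array([ 0.4637, -0.0017,  0.018 ]), np.float64(0.0005977671344311598))
0.01 [ 0.4729 -0.0238] [ 0.4725 -0.0249] 0.06109278705110413 0.06606380181140796
0.015 [ 0.4733 -0.0224] [ 0.4729 -0.0235] 0.05987348098718424 0.06474528291511232
[-18.6635 -11.8587 -35.2523  66.6064   0.      88.3365]
[ -0.0615   5.2745 -16.5675  68.1579   0.      96.6885]
[ -0.0615   6.9509 -18.0621  64.987    0.      96.6885]
c,g [ 0.5573 -0.2235  0.0758] [ 0.5632 -0.2524  0.1111] [ 0.1293 -0.6297  0.766 ] [-0.154   0.7504  0.6428]
1 [ 140.     0.  -168.4] [-45.8309  50.3949  38.5169 113.3878  20.2443 -63.9264]
1 [ 140.     0.  -168.4] None
-1 [-140.     0.    11.6] [-45.8309  50.3949  38.5169 113.3878  20.2443 116.0736]
-1 [-140.     0.    11.6] None
slot [0.5623 0.2622] pocket [0.559  0.1287]
83.25 [ 12.9452  10.2501  -2.6577  77.0921   0.     109.6952]
83.25 [ 12.9452   9.5346   9.0307  89.4961   0.     109.6952]
-96.75 [ 12.9452  10.2501  -2.6577  77.0921   0.     -70.3048]
-96.75 [ 12.9452   9.5346   9.0307  89.4961   0.     -70.3048]
```

```bash
python3 - <<'E'
from h import *
import json
for n,p in [("E",(.559,.1287,.19)),("F",(.5623,.24,.27))]:
    robot.move_pose(p,[180,0,83.25])
    c=robot.get_calibration("wrist"); im=robot.grab_frame("wrist"); cv2.imwrite(f"pics/w{n}.png",im)
    json.dump({k:np.array(v).tolist() for k,v in c.items()},open(f"w{n}.json","w"))
print(robot.observe()["time"])
E=cv2.imread("pics/wE.png")[40:340,225:425];F=cv2.imread("pics/wF.png")[60:360,225:425]
o=np.hstack([cv2.resize(a,None,fx=2,fy=2,interpolation=cv2.INTER_CUBIC) for a in(E,F)])
cv2.imwrite("pics/EF.png",cv2.convertScaleAbs(o,alpha=1.6))
E
```

```text
6.2667
```

View pics/EF.png

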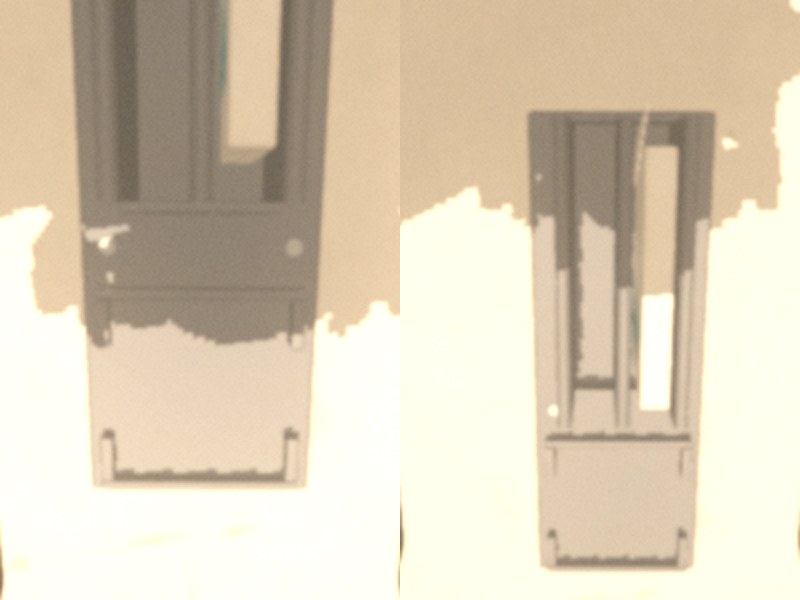

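In EF, E (left half) shows the pocket's inner edges at u=115 and 287 and v=297 and 480, with base end corners at (95,487) and (305,487). F (right half) shows base corners at (542,568), (692,568), (528,112) and (714,112). The divider tops near v=428 are at u=563, 623 and 684, and the front slot is clear.

```bash
python3 - <<'E'
from h import *
import json
np.set_printoptions(precision=4,suppress=True)
E,F=[json.load(open(f"w{k}.json")) for k in "EF"]
e=lambda u,v:(u/2+225,v/2+40); f=lambda u,v:((u-400)/2+225,v/2+60)
for n,p,z in [("pk -y in",(201,480),.016),("pk +y in",(201,297),.016),("pk -x in",(115,455),.016),("pk +x in",(287,455),.016),("base-end L",(95,487),.008),("R",(305,487),.008)]: print(n,onz(E,e(*p),z)[:2])
P=[]
for n,p,z in [("b--",(542,568),.008),("b+-",(692,568),.008),("b-+",(528,112),.008),("b++",(714,112),.008),("d1",(563,428),.073),("d2",(623,428),.073),("d3",(684,428),.073)]:
    X=onz(F,f(*p),z)[:2];P.append(X);print(n,X)
P=np.array(P);print("org ctr",P[:4].mean(0),"yaw",np.degrees(np.arctan2(*(P[2]+P[3]-P[0]-P[1])))*-1,np.linalg.norm(P[1]-P[0]),np.linalg.norm(P[2]-P[0]))
print("E/F base end tri", tri([(E,e(95,487)),(F,f(542,568))]),tri([(E,e(305,487)),(F,f(692,568))]))
th=np.radians(-6.75);R=np.array([[np.cos(th),-np.sin(th)],[np.sin(th),np.cos(th)]])
print("slot mid from dividers:",(P[4]+P[5])/2+R@[0,.063])
E
```

```text
pk -y in [0.5551 0.0949]
pk +y in [0.5633 0.166 ]
pk -x in [0.5232 0.1091]
pk +x in [0.5893 0.1015]
base-end L [0.5117 0.0934]
R [0.5962 0.0835]
b-- [0.5121 0.0929]
b+- [0.5964 0.0829]
b-+ [0.54   0.3344]
b++ [0.6257 0.3243]
d1 [0.5421 0.2023]
d2 [0.5675 0.1993]
d3 [0.5933 0.1963]
org ctr [0.5685 0.2086] yaw -6.7665067084593105 0.08487106099798959 0.24302966362903564
E/F base end tri (array([0.5123, 0.0943, 0.0102]), np.float64(0.00015605820507443084)) (array([0.5961, 0.0846, 0.0105]), np.float64(0.00010598795268946314))
slot mid from dividers: [0.5622 0.2634]
```

```bash
python3 - <<'E'
from h import *
np.set_printoptions(precision=4,suppress=True)
print(robot.tip_reach)
robot.move_pose((.473,-.0235,.15),[180,0,72.6])
print(robot.line_to((.473,-.0235,.070),vel=.1,guard=8))
robot.set_gripper(.05); o=robot.observe(); print(o["gripper_width"],o["gripper_force"],o["ft_force"],o["tool_pos"],o["time"])
robot.line_to((.473,-.0235,.16),vel=.15)
o=robot.observe(); print(o["gripper_width"],o["gripper_force"],o["tool_pos"],o["time"])
E
```

```text
0.0726
False
0.058034901362694076 64.92541292722308 [-0.1435  0.8294  7.3521] [ 0.4738 -0.0237  0.0713] 8.7583
0.05817206355881092 64.18627710314468 [ 0.4726 -0.0234  0.159 ] 9.5083
```

```bash
python3 - <<'E'
from h import *
import json
np.set_printoptions(precision=4,suppress=True)
P=(.5592,.130)
robot.move_pose((*P,.13),[180,0,83.25])
print(robot.line_to((*P,.085),vel=.1,guard=8), robot.observe()["tool_pos"])
print(robot.line_to((*P,.0785),vel=.03,guard=6))
o=robot.observe();print(o["tool_pos"],o["ft_force"],o["gripper_width"])
robot.set_gripper(.085); o=robot.observe();print(o["tool_pos"],o["ft_force"])
robot.line_to((*P,.19),vel=.2)
c=robot.get_calibration("wrist"); cv2.imwrite("pics/wG.png",robot.grab_frame("wrist"))
json.dump({k:np.array(v).tolist() for k,v in c.items()},open("wG.json","w"))
print(robot.observe()["time"])
im=cv2.imread("pics/wG.png");
g=cv2.resize(im[80:320,225:425],None,fx=2,fy=2,interpolation=cv2.INTER_CUBIC);cv2.imwrite("pics/G.png",g)
E
```

```text
False [0.5593 0.1297 0.0853]
True
[0.56   0.1299 0.0794] [0.472  0.2937 4.4209] 0.058642183415695014
[0.5591 0.1299 0.0782] [ 0.7059 -0.4309 -0.9279]
12.275
```

View pics/G.png

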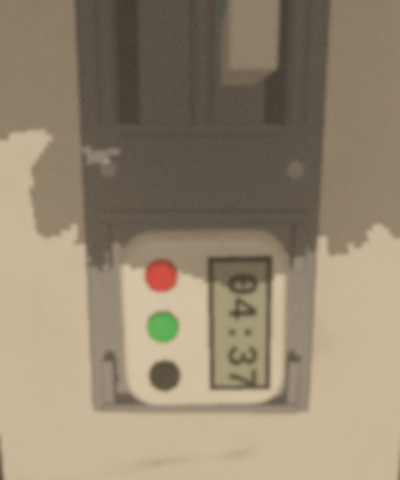

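The G crop shows the timer in the pocket, display up and nearly square, spanning u 122–286 and v 230–405. The contact height matched the pocket floor. I'll check its height from a second view on the way to the book.

```bash
python3 - <<'E'
from h import *
import json
np.set_printoptions(precision=4,suppress=True)
robot.move_pose((.55,.03,.30),[180,0,83.25])
H=robot.get_calibration("wrist"); im=robot.grab_frame("wrist"); cv2.imwrite("pics/wH.png",im)
G=json.load(open("wG.json")); ig=cv2.imread("pics/wG.png")
def col(im,k,c):
    f=im.astype(int);b,g,r=f[...,0],f[...,1],f[...,2]
    m={"red":(r-g>50)&(r-b>50),"green":(g-r>30)&(g-b>20)}[k].astype(np.uint8)
    n,l,s,ce=cv2.connectedComponentsWithStats(m); ok=[i for i in range(1,n) if s[i,4]>15]
    return min((ce[i] for i in ok),key=lambda q:np.hypot(*(q-c)))
out={}
for k,p,w in [("red",(305,217),(.551,.150,.025)),("green",(306.5,243),(.548,.131,.025))]:
    a=col(ig,k,p);b=col(im,k,proj(H,w)); print(k,a,b,proj(H,w)); out[k]=tri([(G,a),(H,b)]);print(out[k])
d=out["red"][0]-out["green"][0];print("angle y-axis vs org",np.degrees(np.arctan2(d[0],d[1]))-6.75)
print(robot.observe()["time"])
E
```

```text
red [305.1262 217.6602] [307.2315  87.4167] [311.9968  86.2523]
(array([0.5464, 0.1494, 0.0257]), np.float64(6.595801260078811e-06))
green [305.869  243.3095] [307.9512 109.0366] [311.4315 108.1481]
(array([0.5445, 0.1305, 0.0258]), np.float64(9.425822354291949e-05))
angle y-axis vs org -0.9789968984936719
12.975
```

The timer's buttons rose 8.6 mm, which matches the 8 mm pocket floor, and it is square within 1°. So it is seated. Now the notebook.

```bash
cat > b.py <<'E'
from h import *
np.set_printoptions(precision=4,suppress=True)
a=np.radians(-78.4); h=np.array([np.cos(a),np.sin(a),0]); s=np.radians(50)
bx=h*np.cos(s)+[0,0,np.sin(s)]; bz=-h*np.sin(s)+[0,0,np.cos(s)]
cen=np.array([.5573,-.2235,.0745]); g=cen+bx*(.074-.028)
def eul(x,k): # tool z=-x(book), tool y=k*bz
    z=-x; y=k*(bz); X=np.cross(y,z); return Ro.from_matrix(np.c_[X,y,z]).as_euler('xyz',degrees=True)
E
python3 - <<'E'
from b import *
for k in(1,-1):
  e=eul(bx,k)
  for d in(0,.02,.03,.04,.05,.055,.06,.07): print(k,d,(g+bx*(.054+d)).round(3),robot.ik(g+bx*(.054+d),e))
# lift straight up after grasp, then tool vertical
e=eul(bx,1)
for dz in(.03,.06,.1,.13): print("lift",dz,robot.ik(g+bx*.054+[0,0,dz],e), robot.ik(g+bx*.054+h*-.1+[0,0,dz],e))
E
```

```text
1 0 [ 0.57  -0.286  0.151] [-45.8322  50.4367  38.4402 113.2697  20.2435 -63.9275]
1 0.02 [ 0.573 -0.299  0.166] [-46.3694  52.455   43.0018 115.9733  19.9327 -64.3941]
1 0.03 [ 0.574 -0.305  0.174] [-46.6325  53.6116  45.5091 117.4013  19.7801 -64.6219]
1 0.04 [ 0.575 -0.312  0.182] [-46.8919  54.8904  48.2063 118.8954  19.6293 -64.8461]
1 0.05 [ 0.577 -0.318  0.189] [-47.1477  56.3184  51.1377 120.4726  19.4803 -65.0668]
1 0.055 [ 0.577 -0.321  0.193] None
1 0.06 [ 0.578 -0.324  0.197] None
1 0.07 [ 0.579 -0.331  0.205] None
-1 0 [ 0.57  -0.286  0.151] [-45.8322  50.4367  38.4402 113.2697  20.2435 116.0725]
-1 0.02 [ 0.573 -0.299  0.166] [-46.3694  52.455   43.0018 115.9733  19.9327 115.6059]
-1 0.03 [ 0.574 -0.305  0.174] [-46.6325  53.6116  45.5091 117.4013  19.7801 115.3781]
-1 0.04 [ 0.575 -0.312  0.182] [-46.8919  54.8904  48.2063 118.8954  19.6293 115.1539]
-1 0.05 [ 0.577 -0.318  0.189] [-47.1477  56.3184  51.1377 120.4726  19.4803 114.9332]
-1 0.055 [ 0.577 -0.321  0.193] None
-1 0.06 [ 0.578 -0.324  0.197] None
-1 0.07 [ 0.579 -0.331  0.205] None
lift 0.03 [-45.8322  49.7071  40.496  116.0551  20.2435 -63.9275] [-41.0897  34.3905  19.1019 108.4302  22.9305 -59.7242]
lift 0.06 [-45.8322  49.3158  43.0392 118.9897  20.2435 -63.9275] [-41.0897  33.4971  21.0524 111.2741  22.9305 -59.7242]
lift 0.1 None [-41.0897  32.7272  24.1955 115.1871  22.9305 -59.7242]
lift 0.13 None [-41.0897  32.4903  26.9953 118.2238  22.9305 -59.7242]
```

```bash
python3 - <<'E'
from b import *
robot.set_gripper(.05)
robot.move_pose((.57,-.345,.27),[-160,0,11.6])
e=eul(bx,-1)
robot.move_pose(g+bx*.1035,e)
print(robot.observe()["tool_pos"],robot.observe()["time"])
hit=robot.line_to(g+bx*.054,vel=.06,guard=8)
o=robot.observe();print(hit,o["tool_pos"],g+bx*.054,o["ft_force"],o["time"])
im=robot.grab_frame("wrist");cv2.imwrite("pics/wI.png",im)
E
```

```text
[ 0.5773 -0.3169  0.1897] 15.2917
False [ 0.5704 -0.2868  0.1518] [ 0.5702 -0.2865  0.1511] [-0.2715 -0.2512  0.6764] 16.2667
```

```bash
python3 - <<'E'
from b import *
robot.set_gripper(.0)
o=robot.observe();print(o["gripper_width"],o["gripper_force"],o["ft_force"],o["tool_pos"])
if o["gripper_width"]>.009:
    p=np.array(o["tool_pos"]); robot.line_to(p+[0,0,.055],vel=.1)
    o=robot.observe();print(o["gripper_width"],o["gripper_force"],o["ft_force"],o["tool_pos"],o["time"])
    cv2.imwrite("pics/wJ.png",robot.grab_frame("wrist"));cv2.imwrite("pics/sJ.png",robot.grab_frame("scene"))
for q in [((.52,-.15,.33),[180,0,11.6]),((.54,.05,.33),[180,0,60]),((.5622,.263,.33),[180,0,83.25]),((.5622,.263,.18),[180,0,83.25])]: print(robot.ik(*q))
E
```

```text
0.012496202336403701 58.467639684677124 [ 1.3184 -2.2059  0.0526] [ 0.5703 -0.2868  0.1511]
0.012720422884093948 58.25823962688446 [ 0.6923 -0.1904 -2.228 ] [ 0.5703 -0.2868  0.2057] 17.4333
[-29.9459  -3.8908  -1.6722  92.2186   0.     138.4541]
[ -8.5361  -3.6981  -1.4873  92.2108   0.     111.4639]
[ 13.0181  10.1189  12.8045  92.6855   0.     109.7681]
[ 13.0181  10.2969  -2.6058  77.0973   0.     109.7681]
```

```bash
python3 - <<'E'
from b import *
import json
robot.move_pose((.53,-.22,.335),[180,0,11.6])
robot.move_pose((.54,.05,.335),[180,0,60])
P=np.array([.5622,.263])
robot.move_pose((*P,.31),[180,0,83.25])
o=robot.observe();print(o["tool_pos"],o["gripper_width"],o["ft_force"],o["time"])
P=P+(P-np.array(o["tool_pos"][:2]))
hit=robot.line_to((*P,.262),vel=.1,guard=10)
c=robot.get_calibration("wrist");cv2.imwrite("pics/wK.png",robot.grab_frame("wrist"))
json.dump({k:np.array(v).tolist() for k,v in c.items()},open("wK.json","w"))
o=robot.observe();print(hit,o["tool_pos"],o["tcp_rot"],o["time"])
E
```

```text
[0.5627 0.2618 0.31  ] 0.01251717318192582 [-0.0017 -0.739  -2.1821] 20.5333
False [0.5621 0.264  0.2629] [179.9339  -0.0218  83.2261] 21.2167
```

View pics/wK.png

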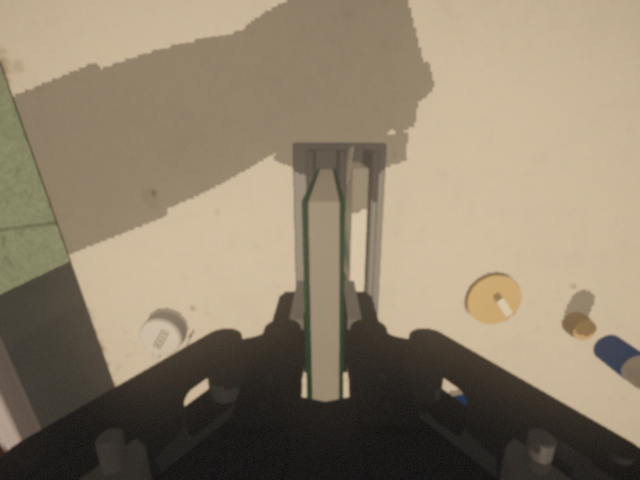

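View K shows the notebook edge-on in the grip. Its bottom end is at (315–337,168), over the front slot between the dividers at about columns 310 and 343, so I can insert it.

```bash
python3 - <<'E'
from b import *
P=np.array([.5620,.2635])
hit=robot.line_to((*P,.225),vel=.06,guard=6); o=robot.observe();print(hit,o["tool_pos"],o["ft_force"])
if not hit:
    hit=robot.line_to((*P,.170),vel=.04,guard=6); o=robot.observe();print(hit,o["tool_pos"],o["ft_force"],o["torque"],o["gripper_width"],o["time"])
E
```

```text
False [0.5621 0.2635 0.2252] [-0.0654  0.1055 -0.6505]
True [0.562  0.2632 0.1822] [ 0.9041 -1.6803  4.1793] [-0.0445 -0.1626 -0.0079] 0.012178066696445824 22.975
```

Contact came at z=0.182, which is the expected floor height. I'll release, retreat and verify.

```bash
python3 - <<'E'
from b import *
o=robot.observe();p=np.array(o["tool_pos"])
robot.set_gripper(.04)
o=robot.observe();print(o["ft_force"],o["tool_pos"])
robot.line_to((p[0],p[1],.29),vel=.12)
robot.move_pose((.52,.12,.36),[180,0,83.25])
c=robot.get_calibration("wrist");im=robot.grab_frame("wrist");cv2.imwrite("pics/wL.png",im)
t=robot.get_calibration("top");it=robot.grab_frame("top");cv2.imwrite("pics/topL.png",it)
s=robot.get_calibration("scene");cv2.imwrite("pics/sL.png",robot.grab_frame("scene"))
# expected book corners, upright in slot, vs green/white pixels found
th=np.radians(-6.75);R=np.array([[np.cos(th),-np.sin(th)],[np.sin(th),np.cos(th)]])
for k,(cc,i) in {"wrist":(c,im),"top":(t,it)}.items():
    E=np.array([proj(cc,[*(R@[x,y]+[.5622,.263]),.156]) for x in(-.0065,.0065) for y in(-.0525,.0525)])
    f=i.astype(int); m=(f[...,1]-f[...,2]>8).astype(np.uint8); l=np.r_[np.maximum(E.min(0)-40,0),E.max(0)+40].astype(int)
    ys,xs=np.nonzero(m[l[1]:l[3],l[0]:l[2]]); print(k,"expect",E.round().tolist(),"green n",len(xs),"x",np.percentile(xs,[1,99])+l[0],"y",np.percentile(ys,[1,99])+l[1])
print(robot.observe()["time"])
E
```

```text
[0.07   0.0183 0.4991] [0.5612 0.2632 0.1812]
wrist expect [[350.0, 107.0], [353.0, -60.0], [367.0, 107.0], [372.0, -60.0]] green n 118 x [343. 368.] y [  1.17 105.83]Traceback (most recent call last):
  File "<stdin>", line 15, in <module>
    return _quantile_unchecked(
        a, q, axis, out, overwrite_input, method, keepdims, weights)
    return _ureduce(a,
                    func=_quantile_ureduce_func,
    ...<5 lines>...
                    overwrite_input=overwrite_input,
                    method=method)
    r = func(a, **kwargs)
    result = _quantile(arr,
                       quantiles=q,
    ...<2 lines>...
                       out=out,
                       weights=wgt)
    previous = arr[previous_indexes]
               ~~~^^^^^^^^^^^^^^^^^^
IndexError: index 0 is out of bounds for axis 0 with size 0
```

The near top edge of the notebook is at row 106 against 107 expected. Any lean is limited by the slot's 6 mm of play to about 0.09 rad, under the 0.15 limit. The arm is clear, so I'm handing in.

```bash
python3 - <<'E'
from plant import robot
robot.pause(.5); print(robot.observe()["time"]); print(robot.job_done())
E
```

```text
25.7667
the job is handed in; nothing more can be done
None
```

I handed the job in at 25.8 s, with no verdict returned: the notebook stands upright on the front slot's floor and the timer lies display up and square in the pocket, both checked from the wrist camera and contact heights; I kept clear of the other four items but didn't re-measure them.

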